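Ease the packed case shut

ROBOT

A 6-joint arm with a two-finger parallel gripper is mounted at the origin on the work surface. World frame = base frame: x ahead of the robot, y to its left, z up, the work surface at z = 0. Lengths are in m, angles in rad, forces in N, time in s.
With the tool pointing down it reaches from about 0.425 to 0.95 m from the base axis. Payload 3.5 kg.
Tool frame: the origin (TCP) lies on the centre line of the jaws, within the pads' length; the fingertips stand 11 mm ahead of it and the grasp point (between the pads) lies 8 mm behind it; z points along the fingers, y is the line along which they close (so a half turn about z gives the same grasp; the last joint's range is limited). The gripper opens to 85 mm and grips with 20 to 120 N. Pads are 22 mm wide; open, the fingers measure 114 mm over their backs; the gripper's body (76 mm by 85 mm) begins 54 mm behind the grasp point. The pads swing forward as they close: fully open they stand 13 mm farther back than shut.
Start: joints at [-1.388, 0.286, 1.577, -0, 1.279, -0.15], TCP at [0.221, -0.638, 0.242] pointing down, gripper open.
Joint ranges: [-2.77, 2.77], [-0.9, 2.22], [0.21, 2.48], [-1.53, 4.67], [0.24, 2.81], [-2.84, 2.84]. Speed limits (rad/s): [2.79, 2.79, 3.14, 3.14, 3.14, 3.14].

INTERFACE

Orientations are given as a unit quaternion [x, y, z, w].
In Python, from plant import ctrl gives the robot as it stands.
- The arm moves only by the tool step_arm, never from a script. Its argument "motion" is a list of rows, each an object with "offset": the shift along the tool's x, y, z in m, a list of three; "twist": the turn about the tool's z in degrees. A call has 1 to 12 rows; each row is the pose to reach, as a shift and turn from the pose commanded when the call began, along the tool's axes at that moment; what a row does not reach only later rows make up. A row lasts 1/10 s, in which the tool goes at most 50 mm and 8.59 degrees, less where a joint would pass 70% of its speed; a pose out of reach is approached as far as the arm can. A call with a gripper value outside its range is refused whole. "gripper" is the finger opening in m, from 0 to 0.0854, set as the call begins (left out, the last holds). The fingers move at their own pace and stop on an object; "grip_force" is the grip in N (left out, the last holds). Time passes only in rows, so rows that repeat a pose let the fingers close. It gives the time, the measured TCP pose, the force, the opening and the grip force at its end, in the units of the state.
- ctrl.get_state(): the state, without advancing time (a new reading comes with each control period).
- ctrl.read_camera(name): name is "scene" or "top"; returns the picture (480x640x3 uint8, blue, green, red); there is no depth.
- ctrl.calibration(name): a dict with "fx", "fy", "cx", "cy" (pixels), "cam_to_world" (4x4, takes a point from camera to world coordinates). Camera axes: x right, y up, looking along -z (the intrinsics and any distortion apply to the point x, -y, -z); pixel columns grow to the right and rows downward; lengths in m; the calibration is good to about 2 mm. A picture is of the moment at which its call begins. calibration takes no time and is no camera call.
- ctrl.sign_off(): hands the job in; it is judged then, once.
The state is a dict: "time": time; "qpos": joint angles; "dq": joint speeds; "joint_efforts": joint torques, N m; "eef_pos": TCP position; "tcp_rot": TCP orientation; "contact_force": force on the tool from outside, world axes, zero at the start; "wrist_torque": the same for the moment, N m; "opening": opening from 0.0 (shut) to 1.0 (fully open); "finger_force": force on a finger pad.
Only numpy, scipy, OpenCV 4.12 (cv2) and the standard library are available. Lean on these libraries where they do the work, as an engineer would, in place of code of your own. Each camera call takes 0.05 s, during which the arm holds its last target. There are 200 camera calls.

TASK

Two grey steel cases stand open on the saw repair bench. Close the lid of the one with the engine cylinder packed inside: push against the lid and ease it down slowly until it is fully shut, without letting it slam. Leave the empty case's lid open as it is.

Things in the scene. Friction and masses are not known exactly. Their poses are not given: they have to be found in the camera images.
- case_lid (a joint): angle (rad) of the lid of the case holding the finned aluminium engine cylinder (72 mm across, 69 tall): 0 = shut, level; starts at 0.95 to 1.3. The stiff hinge holds it at any angle: push it all the way, 1 to 6 N square to its face 155 mm from the hinge. Slammed = faster than 1 rad/s (free edge 0.17 m/s) in the last 0.15 rad. Lid: flat grey steel plate, 168 mm wide, 6 thick, 0.6 to 0.9 kg
- case_lid_edge (a point): middle of that lid's free edge, on its outer (upper when shut) face, 174 mm from the hinge; it moves with the lid and is 6 mm higher than the hinge point when shut. The case is a fixed open-topped grey steel box, 170 mm from hinge side to opening side, 160 wide, 100 high, on a timber block whose top is 10 to 60 mm above the work surface (it varies)
- case_lid_hinge (a point): middle of that lid's hinge line, on the lid's inner (lower) face, 110 to 160 mm above the work surface, on the case's side towards the robot: the open lid leans away from the robot, outer face towards it, turned at most 23 degrees left or right. Site axes turn with the lid: x from hinge to free edge, y along the hinge, z out of the outer face
- empty_lid_edge (a point): the same point on the lid of the other case, identical but empty, which is to stay open as it is; it stands up to 340 mm above the work surface, so pass over it higher than that

How it is judged:
By the outcome, as a careful person would: the job done as asked, in the order asked, and still so for the second after the job is handed in, with the robot touching nothing.
It also fails if it takes over 38 s, if anything falls off the work surface, if the arm or the gripper's body presses on something with over 40 N, if the wrist force passes 120 N, or if a joint passes its speed limit or range.

## Working session

There is one attempt and no reset: what is moved stays moved. The work goes in short steps, Python scripts to look and compute and a tool call to move; the robot and the scene stay as the last step left them, time stands still between calls to the robot, and variables do not carry over. Pictures are saved under pics/ and viewed, at most 10 in all, crops included, and the job is handed in when it is done.

Besides the shell and the picture viewer there is one more tool, called after "Call:" by a JSON object that holds its "fn" and its "kwargs", one argument or row to a line. step_arm: Moves the arm, as the interface text tells. Its arguments: {"type":"object","properties":{"motion":{"type":"array"},"gripper":{"type":"number"},"grip_force":{"type":"number"}},"required":["motion"]}

```bash
mkdir -p pics
python3 - <<'E'
from plant import ctrl
import cv2
for n in("scene","top"):
    cv2.imwrite(f"pics/{n}0.png",ctrl.read_camera(n)); print(n,ctrl.calibration(n))
s=ctrl.get_state();print(s["time"],s["eef_pos"],s["tcp_rot"],s["opening"])
E
```

```text
scene {'fx': 510.6539034847513, 'fy': 510.6539034847513, 'cx': 326.3832323041578, 'cy': 240.41673663166287, 'cam_to_world': array([[-0.53964343, -0.44327674,  0.71574486,  1.31394253],
       [ 0.84183657, -0.29401812,  0.45261964,  0.4865177 ],
       [ 0.0098062 ,  0.84679341,  0.53183152,  0.7748098 ],
       [ 0.        ,  0.        ,  0.        ,  1.        ]])}
top {'fx': 526.0828297610037, 'fy': 526.0828297610037, 'cx': 321.87544416828064, 'cy': 244.05857087752614, 'cam_to_world': array([[ 0.02265657,  0.97745251, -0.20993637,  0.29992116],
       [-0.99973816,  0.02147733, -0.00789557,  0.00131369],
       [-0.00320867,  0.21006029,  0.97768317,  1.2041653 ],
       [ 0.        ,  0.        ,  0.        ,  1.        ]])}
0.1 [ 0.22046072 -0.63737072  0.2410448 ] [ 9.86183939e-01  1.65650424e-01 -4.78170218e-06 -1.08425829e-03] 0.9960725200215406
```

View pics/scene0.png

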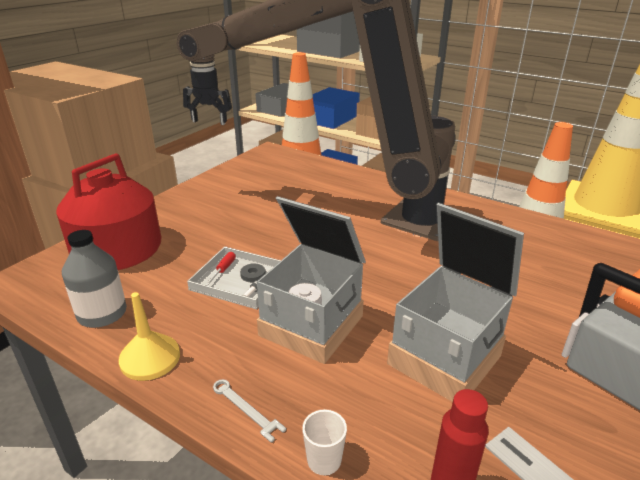

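View pics/top0.png

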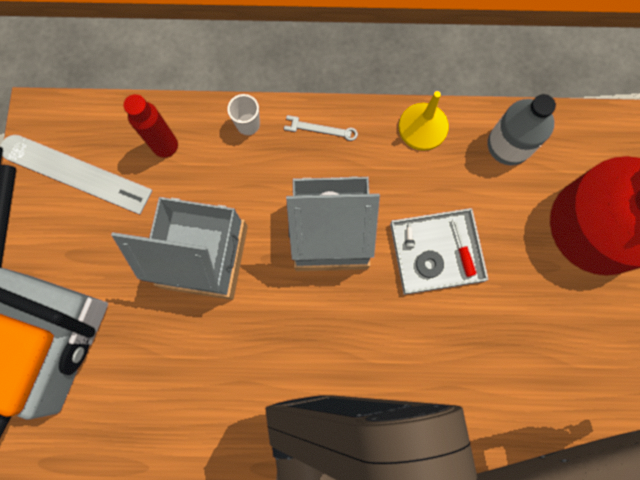

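The scene view shows the cylinder in the left case (~305,293). In the top view that is the middle case, with its lid at about (290–378, 195–260). The empty case is at top (180,250). I'll enlarge both views to read the lid corners.

Run:
```python
import cv2
a=cv2.imread("pics/scene0.png")[190:360,245:385]
b=cv2.imread("pics/top0.png")[165:280,270:400]
cv2.imwrite("pics/sc.png",cv2.resize(a,None,fx=3.5,fy=3.5,interpolation=cv2.INTER_CUBIC))
cv2.imwrite("pics/tc.png",cv2.resize(b,None,fx=5,fy=5,interpolation=cv2.INTER_CUBIC))
```

```text
(no output)
```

View pics/sc.png

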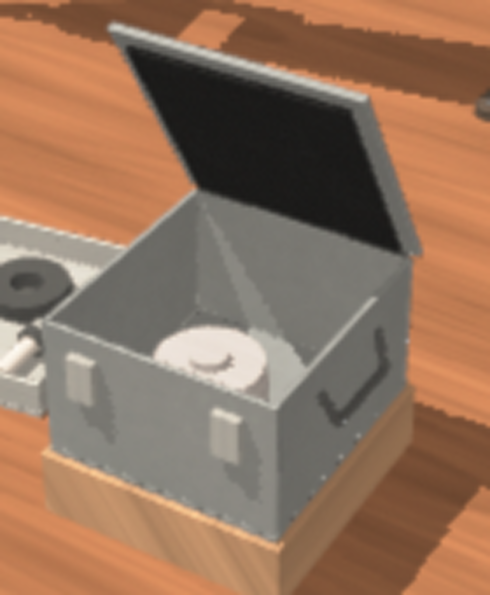

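View pics/tc.png

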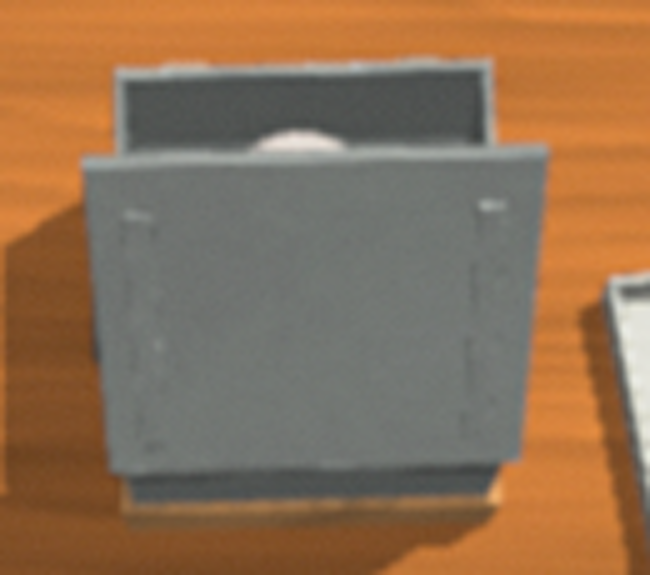

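Corners in crop pixels:
- **Scene, free edge:** outer (110,25) and (370,97), inner (125,47) and (352,108).
- **Top, outer face:** free edge (84,171) and (547,158), hinge (110,472) and (520,460).

I'll fit the lid model to these.

```bash
cat > h.py <<'E'
import numpy as np
from plant import ctrl
from scipy.optimize import least_squares
def proj(n,P):
    c=ctrl.calibration(n);M=np.linalg.inv(c["cam_to_world"]);p=P@M[:3,:3].T+M[:3,3]
    return np.c_[c["fx"]*p[:,0]/-p[:,2]+c["cx"],c["fy"]*p[:,1]/p[:,2]+c["cy"]]
def lid(h,yaw,a,L):
    x=np.array([np.cos(yaw)*np.cos(a),np.sin(yaw)*np.cos(a),np.sin(a)]);y=np.array([-np.sin(yaw),np.cos(yaw),0]);z=np.cross(x,y)
    return h+np.asarray(L)@np.array([x,y,z])
def fit(obs):
    f=lambda p:np.concatenate([(proj(n,lid(p[:3],p[3],p[4],L))-uv).ravel() for n,L,uv in obs])
    r=least_squares(f,[.65,0,.14,0,1.1],loss="soft_l1");return r.x,r.fun
E
python3 - <<'E'
from h import *
S=lambda a:(np.array(a)+.5)/3.5-.5+[245,190]
T=lambda a:(np.array(a)+.5)/5-.5+[270,165]
w=.084
obs=[("scene",[[.174,-w,.006],[.174,w,.006]],S([[110,25],[370,97]])),
("scene",[[0,w,.006]],S([[421,254]])),
("top",[[.174,w,.006],[.174,-w,.006],[0,w,.006],[0,-w,.006]],T([[84,171],[547,158],[110,472],[520,460]]))]
p,f=fit(obs);print(p.round(4),f.round(1))
print("edge",lid(p[:3],p[3],p[4],[[.174,0,.006]]))
E
```

```text
[ 0.5044 -0.0135  0.1412  0.0522  1.0775] [ 1.1 -0.1  0.3  0.1  0.7  0.5 -0.1 -0.3  0.8 -0.5  0.5  0.1  0.5  0.1]
edge [[ 0.58139903 -0.00950109  0.297334  ]]
```

The fit is good: hinge at (0.504,-0.0135,0.141), yaw 0.052, lid angle 1.078. Next I close the fingers and travel to a point above and on the robot side of the lid.

Call:
{"fn": "step_arm", "kwargs": {
  "motion": [
    {"offset": [0, 0, -0.045], "twist": 4},
    {"offset": [0.03, -0.03, -0.089], "twist": 8},
    {"offset": [0.06, -0.06, -0.089], "twist": 12},
    {"offset": [0.095, -0.095, -0.089], "twist": 16},
    {"offset": [0.13, -0.13, -0.089], "twist": 16},
    {"offset": [0.165, -0.165, -0.089], "twist": 16},
    {"offset": [0.2, -0.2, -0.089], "twist": 16},
    {"offset": [0.235, -0.235, -0.089], "twist": 16},
    {"offset": [0.27, -0.27, -0.089], "twist": 16},
    {"offset": [0.305, -0.305, -0.089], "twist": 16},
    {"offset": [0.34, -0.34, -0.089], "twist": 16},
    {"offset": [0.37, -0.37, -0.089], "twist": 16}
  ],
  "gripper": 0
}}

```text
time: 1.3
eef_pos: [0.4497, -0.1649, 0.331]
tcp_rot: [1.0, 0.027, -0.0, -0.0]
contact_force: [1.1, -0.3, 0.3]
opening: 0.002
finger_force: 0.0
```

Call:
{"fn": "step_arm", "kwargs": {
  "motion": [
    {"offset": [0.025, -0.04, 0]},
    {"offset": [0.045, -0.075, 0]},
    {"offset": [0.065, -0.11, 0]},
    {"offset": [0.08, -0.135, 0]},
    {"offset": [0.085, -0.15, 0.01]},
    {"offset": [0.085, -0.15, 0.03]},
    {"offset": [0.085, -0.15, 0.04]},
    {"offset": [0.085, -0.15, 0.04]}
  ]
}}

```text
invalid input at $.motion[0]: expected keys offset, twist
```

Run:
```python
from h import *
import cv2
s=ctrl.get_state();print(s["time"],s["eef_pos"],s["tcp_rot"],s["contact_force"],s["qpos"])
a=ctrl.read_camera("top")[130:330,230:430];cv2.imwrite("pics/t1.png",cv2.resize(a,None,fx=3,fy=3))
t=np.array(s["eef_pos"]);h=np.array([.5044,-.0135,.1412]);yaw=.0522
for a in np.r_[1.1:0:-.1,0,-.02,-.04]:
    C=lid(h,yaw,a,[[.155,0,.006]])[0]-.011*np.array([np.cos(yaw),np.sin(yaw),0])+[0,0,.011]
    d=C-t;print(round(a,2),(d[0]*np.cos(yaw)+d[1]*np.sin(yaw)).round(4),(d[0]*np.sin(yaw)-d[1]*np.cos(yaw)).round(4),(-d[2]).round(4))
```

```text
1.3 [ 0.44968956 -0.16493263  0.33101862] [ 9.99632907e-01  2.70928010e-02 -2.19350968e-05 -1.73886169e-04] [ 1.13153928 -0.31303703  0.28897012] [-5.63915573e-01 -2.16453715e-01  1.93320546e+00  2.67169519e-04
  1.42507112e+00  9.52649694e-01]
1.1 0.1165 -0.1484 0.038
1.0 0.1302 -0.1484 0.0451
0.9 0.1432 -0.1484 0.0537
0.8 0.1552 -0.1484 0.0634
0.7 0.1662 -0.1484 0.0744
0.6 0.1761 -0.1484 0.0863
0.5 0.1847 -0.1484 0.0992
0.4 0.192 -0.1484 0.1129
0.3 0.1978 -0.1484 0.1273
0.2 0.2023 -0.1484 0.1421
0.1 0.2052 -0.1484 0.1574
0.0 0.2065 -0.1484 0.1728
-0.02 0.2066 -0.1484 0.1759
-0.04 0.2067 -0.1484 0.179
```

View pics/t1.png

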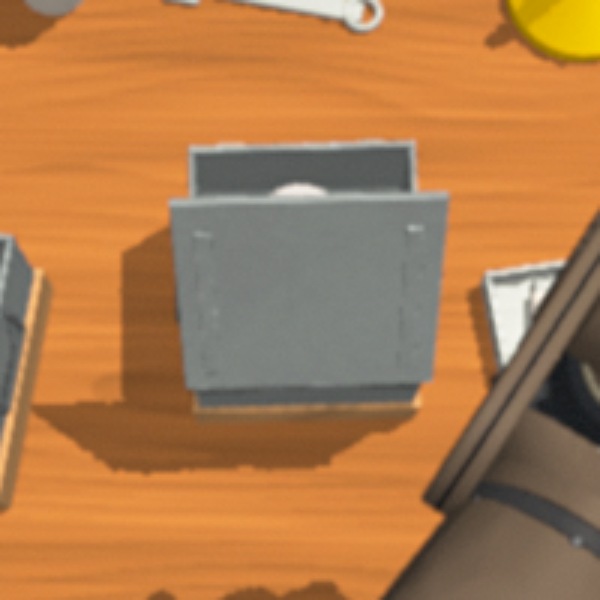

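The move was refused because the twist keys were missing. The picture shows the arm still at the right, clear of the lid. I'll resend it with twist.

Call:
{"fn": "step_arm", "kwargs": {
  "motion": [
    {"offset": [0.02, -0.04, 0], "twist": 0},
    {"offset": [0.04, -0.075, 0], "twist": 0},
    {"offset": [0.06, -0.11, 0], "twist": 0},
    {"offset": [0.08, -0.135, 0], "twist": 0},
    {"offset": [0.085, -0.148, 0.01], "twist": 0},
    {"offset": [0.085, -0.148, 0.03], "twist": 0},
    {"offset": [0.09, -0.148, 0.04], "twist": 0},
    {"offset": [0.09, -0.148, 0.04], "twist": 0}
  ]
}}

```text
time: 2.15
eef_pos: [0.5303, -0.015, 0.2884]
tcp_rot: [1.0, 0.026, -0.003, -0.001]
contact_force: [0.2, 0.1, 0.2]
opening: 0.0
finger_force: 0.0
```

Run:
```python
from h import *
s=ctrl.get_state();print(s["time"],s["eef_pos"],s["tcp_rot"],s["contact_force"])
```

```text
2.15 [ 0.53025846 -0.01501001  0.28839396] [ 9.99646146e-01  2.64726905e-02 -2.54774953e-03 -5.37819290e-04] [0.1703727  0.06684636 0.15682813]
```

Call:
{"fn": "step_arm", "kwargs": {
  "motion": [
    {"offset": [0.015, 0, -0.002], "twist": 0},
    {"offset": [0.0265, 0, -0.002], "twist": 0},
    {"offset": [0.033, 0, 0.0015], "twist": 0},
    {"offset": [0.04, 0, 0.005], "twist": 0},
    {"offset": [0.0465, 0, 0.009], "twist": 0},
    {"offset": [0.053, 0, 0.0135], "twist": 0},
    {"offset": [0.059, 0, 0.0185], "twist": 0},
    {"offset": [0.065, 0, 0.0235], "twist": 0},
    {"offset": [0.0705, 0, 0.029], "twist": 0},
    {"offset": [0.076, 0, 0.0345], "twist": 0},
    {"offset": [0.076, 0, 0.0345], "twist": 0}
  ]
}}

```text
time: 3.25
eef_pos: [0.607, -0.0102, 0.2546]
tcp_rot: [1.0, 0.027, -0.001, -0.001]
contact_force: [-0.4, -0.4, 0.4]
opening: -0.001
finger_force: 0.0
```

Run:
```python
from h import *
import cv2
s=ctrl.get_state();print(s["time"],s["eef_pos"],s["tcp_rot"],s["contact_force"])
a=ctrl.read_camera("scene")[170:370,220:400];cv2.imwrite("pics/s2.png",cv2.resize(a,None,fx=3,fy=3))
```

```text
3.25 [ 0.60704826 -0.01015144  0.25464414] [ 9.99640252e-01  2.67735564e-02 -1.33249466e-03 -8.75673554e-04] [-0.42700408 -0.35218376  0.40316912]
```

View pics/s2.png

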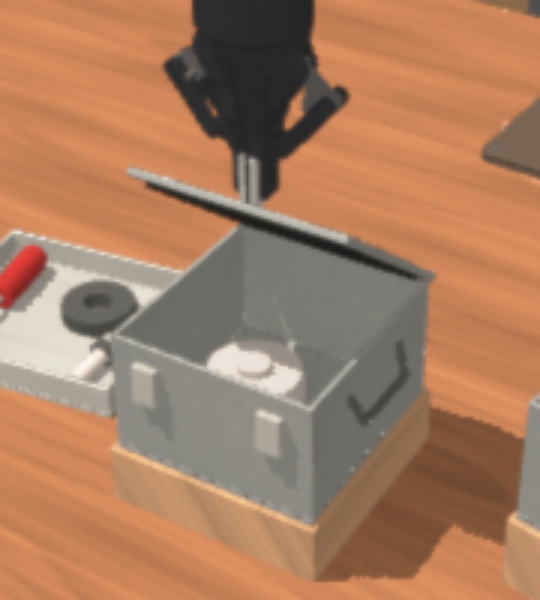

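The lid follows the fingertip and is at about 0.7 rad, with the tip well inside its free edge. I'll continue at about 0.4 rad/s.

Call:
{"fn": "step_arm", "kwargs": {
  "motion": [
    {"offset": [0.005, 0, 0.0055], "twist": 0},
    {"offset": [0.01, 0, 0.0115], "twist": 0},
    {"offset": [0.0145, 0, 0.018], "twist": 0},
    {"offset": [0.0185, 0, 0.0245], "twist": 0},
    {"offset": [0.022, 0, 0.0315], "twist": 0},
    {"offset": [0.026, 0, 0.0385], "twist": 0},
    {"offset": [0.028, 0, 0.043], "twist": 0},
    {"offset": [0.03, 0, 0.0475], "twist": 0},
    {"offset": [0.032, 0, 0.0525], "twist": 0},
    {"offset": [0.0335, 0, 0.0575], "twist": 0},
    {"offset": [0.035, 0, 0.0625], "twist": 0},
    {"offset": [0.036, 0, 0.0675], "twist": 0}
  ]
}}

```text
time: 4.5
eef_pos: [0.6436, -0.0089, 0.1892]
tcp_rot: [1.0, 0.027, 0.001, 0.0]
contact_force: [-1.6, -0.3, 1.1]
opening: 0.003
finger_force: 1.2
```

Call:
{"fn": "step_arm", "kwargs": {
  "motion": [
    {"offset": [0.001, 0, 0.0025], "twist": 0},
    {"offset": [0.0015, 0, 0.005], "twist": 0},
    {"offset": [0.002, 0, 0.0075], "twist": 0},
    {"offset": [0.0025, 0, 0.01], "twist": 0},
    {"offset": [0.003, 0, 0.0125], "twist": 0},
    {"offset": [0.003, 0, 0.015], "twist": 0},
    {"offset": [0.0035, 0, 0.0175], "twist": 0},
    {"offset": [0.004, 0, 0.02], "twist": 0},
    {"offset": [0.004, 0, 0.022], "twist": 0},
    {"offset": [0.0045, 0, 0.024], "twist": 0},
    {"offset": [0.0045, 0, 0.026], "twist": 0},
    {"offset": [0.0045, 0, 0.028], "twist": 0}
  ]
}}

```text
time: 5.7
eef_pos: [0.6478, -0.0085, 0.1643]
tcp_rot: [1.0, 0.027, -0.0, 0.0]
contact_force: [-8.5, 0.5, 17.3]
opening: 0.005
finger_force: 9.0
```

Force rose to 17 N, so the lid has probably bottomed. I'll check before pressing more.

Run:
```python
from h import *
import cv2
a=ctrl.read_camera("scene")[210:360,230:390];cv2.imwrite("pics/s3.png",cv2.resize(a,None,fx=4,fy=4,interpolation=cv2.INTER_CUBIC))
s=ctrl.get_state();print(s["time"],s["eef_pos"],s["contact_force"])
```

```text
5.75 [ 0.64777857 -0.00853536  0.16437844] [-7.03577155  0.19716544 11.70283647]
```

View pics/s3.png

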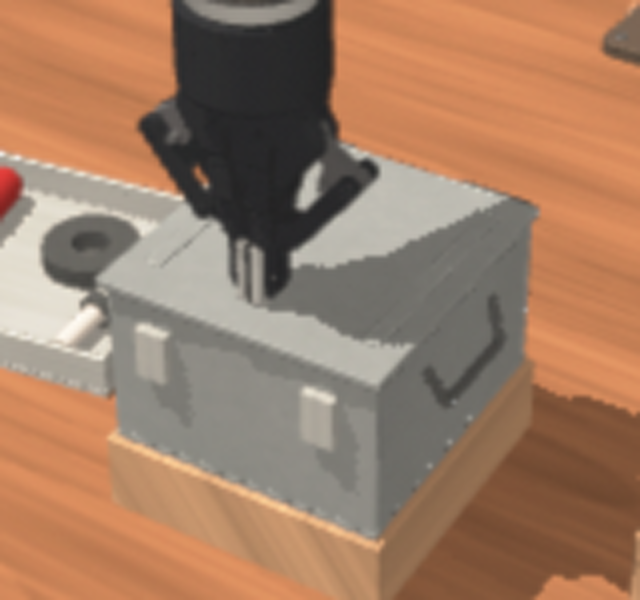

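The lid looks level and shut on the rim, with the fingertip near (260,295). I'll press slightly more to confirm it is at the stop.

Call:
{"fn": "step_arm", "kwargs": {
  "motion": [
    {"offset": [-0.001, 0, 0.0005], "twist": 0},
    {"offset": [-0.001, 0, 0.001], "twist": 0},
    {"offset": [-0.001, 0, 0.001], "twist": 0}
  ]
}}

```text
time: 6.05
eef_pos: [0.6477, -0.0085, 0.1643]
tcp_rot: [1.0, 0.027, 0.001, 0.0]
contact_force: [-6.5, 0.5, 13.0]
opening: -0.002
finger_force: 6.6
```

The tip no longer descends, so the lid is on its stop. Now I retreat upward.

Call:
{"fn": "step_arm", "kwargs": {
  "motion": [
    {"offset": [0, 0, -0.003], "twist": 0},
    {"offset": [0, 0, -0.008], "twist": 0},
    {"offset": [0, 0, -0.02], "twist": 0},
    {"offset": [0, 0, -0.05], "twist": 0},
    {"offset": [0, 0, -0.08], "twist": 0},
    {"offset": [0, 0, -0.11], "twist": 0},
    {"offset": [0, 0, -0.12], "twist": 0},
    {"offset": [0, 0, -0.12], "twist": 0},
    {"offset": [0, 0, -0.12], "twist": 0}
  ]
}}

```text
time: 6.95
eef_pos: [0.6461, -0.0085, 0.2787]
tcp_rot: [1.0, 0.027, -0.001, -0.0]
contact_force: [0.6, 0.0, 0.3]
opening: 0.003
finger_force: 0.0
```

Run:
```python
from h import *
import cv2
i=ctrl.read_camera("scene");a=i[180:390,230:530]
o=lid(np.array([.5044,-.0135,.1412]),.0522,0,[[.174,-.084,.006],[.174,.084,.006],[0,.084,.006]])
print(((proj("scene",o)-[230,180])*2.6).round(1))
cv2.imwrite("pics/s4.png",cv2.resize(a,None,fx=2.6,fy=2.6,interpolation=cv2.INTER_CUBIC))
s=ctrl.get_state();print(s["time"],s["eef_pos"],s["contact_force"])
```

```text
[[ 61.  261.9]
 [246.  331.2]
 [350.1 215.1]]
7.0 [ 0.64573757 -0.00843922  0.2778196 ] [-0.22354713  0.17380348  0.16487537]
```

View pics/s4.png

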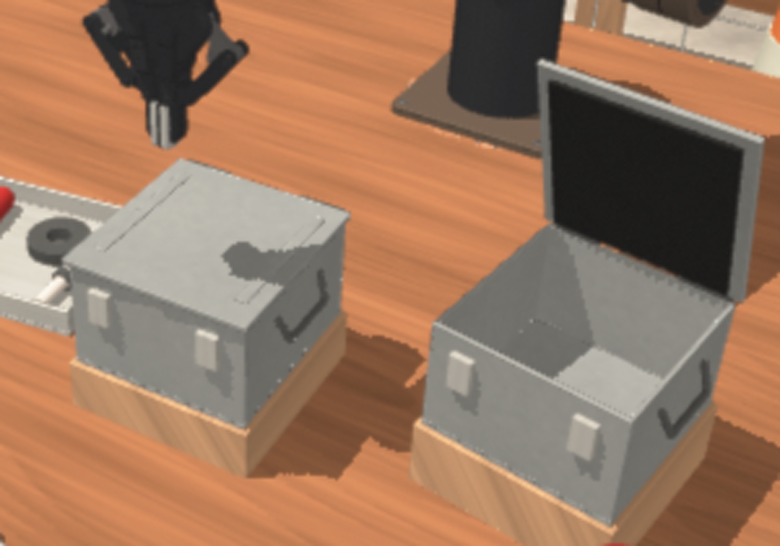

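The lid lies flat on the rim, with its edge corners at (66,265) and (247,328), close to the fitted shut pose. The empty case's lid is still open and the gripper is clear.

```bash
python3 -c "
from plant import ctrl
print(ctrl.sign_off())"
```

```text
the job is handed in; nothing more can be done
None
```

The lid of the case with the engine cylinder is fully shut, eased down slowly over the last stretch. The empty case's lid was left open and untouched, and the job is handed in at about 7 s of the 38 s allowed.

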